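# Dock a sample cassette in the bench tester

### The job

Load the bench tester: wind its hand crank clockwise (seen from above) all the way, about two turns, so that the yellow shutter over the socket is fully raised, then slide the blue sample cassette along the bench, plug nose first, into the socket until it is fully home and square against the tester's front. Keep the cassette flat on the bench, never lifted or tipped, do not disturb the other things on the bench, and let go of everything at the end.

Things in the scene. Friction and masses are not known exactly. Their poses are not given: they have to be found in the camera images.
- cassette: Blue sample cassette, loose, 0.25-0.5 kg: square body 90 x 90 mm, 25 mm high; black plug nose 36 mm wide, 16 mm high (2 to 18 mm up), standing 32 mm out of the middle of its +y face, tip corners bevelled 6 mm. Origin on the bench under the middle of the square body; +y along the nose, z up. The sides and the plain rear face are 45 mm from the origin. Slides with 1-4 N.
- cassette_plug_tip (a point): Middle of the end face of the cassette's plug nose, 77 mm ahead (+y) of the cassette's origin, 10 mm above the bench; same axes.
- dock: White bench tester, fixed; its place varies. Origin on the bench at the middle of the socket mouth; +y points into the socket, z up. Front face in the plane y = 0, 190 mm wide, 75 mm high to the stainless deck; tower 130 mm high from y = 170 to 260 mm. Fully home, the cassette's square body touches the front face, its plug tip is 32 mm inside and its rear is 90 mm in front of the face.
- socket_mouth (a point): Middle of the socket mouth, 10 mm above the bench, same axes as the tester. The hole is 38.5 mm wide, 24 mm high from the bench up (the bench is its floor), 50 mm deep, its sides flared at 45 degrees to 54.5 mm wide at the mouth. The shutter blocks it until wound up.
- crank_axis (a point): A point on the crank's upright axis, on top of the tester (x = 0, y = 85 mm in the tester's frame, 125 mm above the bench). Same axes as the tester.
- crank_knob (a point): Middle of the crank's red knob, 126 mm above the bench: an upright cylinder 22 mm in diameter and 42 mm tall (105 to 147 mm above the bench) that spins freely on its pin, 45 mm from the crank's axis; the steel crank arm lies just under it (top at 103 mm). It can be gripped from above and led round in a circle without turning the gripper.
- crank (a joint): Angle of the crank, rad: 0 with the shutter down and the knob on the tester's +x side of the axis; grows as the crank turns clockwise seen from above; stop at 14.0 with the shutter fully up. It stays where it is left. Starts between 0 and 2.5.
- shutter_edge (a point): Middle of the lower edge of the yellow shutter plate (72 mm wide, 29 mm tall, 4 mm thick, from 2 to 6 mm in front of the front face). 1 mm above the bench when down; rises 2.5 mm for each radian of crank, to 36 mm when fully up, which leaves room for the 25 mm high cassette.
- weight_a: Steel disc weight with a small knob, 44 mm in diameter, 38 mm high, 0.26 kg, standing beside the cassette's way into the socket; not to be disturbed. Origin under its middle.
- weight_b: Steel disc weight, 36 mm in diameter, 42 mm high, 0.2 kg, standing on the other side of the cassette's way; not to be disturbed. Origin under its middle.
- weight_c: Steel disc weight, 48 mm in diameter, 34 mm high; bystander. Origin under its middle.
- flask: Amber glass jar with white cap, 52 mm in diameter, 110 mm high; bystander. Origin under its middle.
- spare: Orange cassette of the same shape and size as the blue one; bystander, not to be used. Origin under the middle of its square body.
- cup: White cup, 64 mm across the rim, 70 mm high; bystander. Origin under its middle.
- weight_d: Steel disc weight, 36 mm in diameter, 36 mm high; bystander. Origin under its middle.
Things that resemble listed ones, but are neither listed nor needed, are in the scene too. What is meant by the cassette is not pink, and is the smaller of those in its own colour.

How it is judged:
By the outcome, as a careful person would: the job done as asked, in the order asked, and still so for the second after the job is handed in, with the robot touching nothing.
It also fails if it takes over 72 s, if anything falls off the work surface, if the arm or the gripper's body presses on something with over 40 N, if the wrist force passes 120 N, or if a joint passes its speed limit or range.

### The arm

A 6-joint arm with a two-finger parallel gripper is mounted at the origin on the work surface. World frame = base frame: x ahead of the robot, y to its left, z up, the work surface at z = 0. Lengths are in m, angles in rad, forces in N, time in s.
With the tool pointing down it reaches from about 0.35 to 0.975 m from the base axis. Payload 4.9 kg.
Tool frame: the origin (TCP) lies midway between the tips of the shut fingers; the grasp point (between the pads) lies 19 mm behind it (arm.hold_point_z is the distance from the TCP to the grasp point, in m); z points along the fingers, y is the direction in which the jaws open and shut (so a half turn about z gives the same grasp; the last joint's range is limited). The gripper opens to 85 mm and grips with 20 to 120 N. Pads are 22 mm wide; open, the fingers measure 114 mm over their backs; the gripper's body (76 mm by 85 mm) begins 54 mm behind the grasp point. The pads swing forward as they close: fully open they stand 13 mm farther back than shut.
Start: joints at [-1.238, 0.053, 1.613, -0, 1.476, -0.119], TCP at [0.273, -0.562, 0.231] pointing down, gripper open.
Joint ranges: [-3.01, 3.01], [-1.01, 2.22], [0.06, 2.58], [-1.02, 4.17], [0.09, 2.62], [-3.14, 3.14]. Speed limits (rad/s): [2.57, 2.57, 3.14, 3.14, 3.14, 3.14].

### API

Orientations are given as a 3x3 rotation matrix whose columns are the frame's x, y, z axes.
In Python, from bench import arm gives the robot as it stands.
- The arm moves only by the tool apply_moves, never from a script. Its argument "moves" is a list of rows, each a list of 3 entries, a list of its own where there are three numbers: the gripper command: -1 is fully open, 1 is shut, values between are in proportion, then the shift along the tool's x, y, z in mm, then the turn about the tool's z in rad. A call has 1 to 20 rows; each row shifts and turns the commanded pose from where the row before left it, along the tool's axes as they then stand; what a row does not reach is not made up. A row lasts 1/10 s, in which the tool goes at most 50 mm and 8.59 degrees, less where a joint would pass 70% of its speed; a pose out of reach is approached as far as the arm can. A call is refused whole if a number of a shift passes 50 or a number of a turn 0.15, either way. A call with a gripper value outside its range is refused whole. The fingers move at their own pace and stop on an object; "force" is the grip in N (left out, the last holds). Time passes only in rows, so rows that do not move let the fingers close. It gives the time, the measured TCP pose, the force and the opening at its end, in the units of the state.
- arm.read_state(): the state, without advancing time (a new reading comes with each control period).
- arm.camera(name): name is "scene" or "side" or "wrist"; returns a dict with "frame" (400x640x3 uint8, red, green, blue), "camera_matrix" (3x3 intrinsics, pixels), "R" (3x3) and "t" (3): a world point X has camera coordinates R X + t. Camera axes: x right, y down, z forward; pixel columns grow to the right and rows downward; lengths in m; the calibration is good to about 2 mm. The wrist camera is an equidistant fisheye: a pixel r from the principal point sees the ray r / f radians off the axis. A picture is of the moment at which its call begins. There is no depth.
- arm.close_job(): hands the job in, once; it reports no verdict.
The state is a dict: "t": time; "joint_positions": joint angles; "qd": joint speeds; "joint_efforts": joint torques, N m; "tcp_pos": TCP position; "tcp_rot": TCP orientation; "contact_force": force on the tool from outside, world axes, zero at the start; "moment": the same for the moment, N m; "finger_gap": opening from 0.0 (shut) to 1.0 (fully open).
Only numpy, scipy, OpenCV 4.12 (cv2) and the standard library are available. Lean on these libraries where they do the work, as an engineer would, in place of code of your own. Each camera call takes 0.05 s, during which the arm holds its last target. There are 200 camera calls.

## Working session

There is one attempt and no reset: what is moved stays moved. The work goes in short steps, Python scripts to look and compute and a tool call to move; the robot and the scene stay as the last step left them, time stands still between calls to the robot, and variables do not carry over. Pictures are saved under pics/ and viewed, about 8 in all and at most 12, crops included, and the job is handed in when it is done.

Besides the shell and the picture viewer there is one more tool, called as name(argument=value, ...), one argument or row to a line, values as JSON. apply_moves: Moves the arm, as the interface text tells. Its arguments: {"type":"object","properties":{"moves":{"type":"array","items":{"type":"array"}},"force":{"type":"number"}},"required":["moves"]}

```bash
mkdir -p pics; ls
python3 - <<'E'
from bench import arm
import cv2,numpy as np
for n in ("scene","side"):
    c=arm.camera(n); cv2.imwrite(f"pics/{n}0.png",c["frame"][:,:,::-1])
    print(n,np.round(c["camera_matrix"],1).tolist(),np.round(c["R"],3).tolist(),np.round(c["t"],3).tolist())
s=arm.read_state();print(s["t"],s["tcp_rot"],s["tcp_pos"],s["finger_gap"],arm.hold_point_z)
E
```

```text
pics
scene [[378.8, 0.0, 320.8], [0.0, 378.8, 201.6], [0.0, 0.0, 1.0]] [[0.145, 0.989, 0.012], [0.733, -0.099, -0.673], [-0.665, 0.107, -0.739]] [-0.031, -0.315, 1.379]
side [[475.2, 0.0, 322.2], [0.0, 475.2, 202.6], [0.0, 0.0, 1.0]] [[-0.756, -0.654, 0.007], [-0.335, 0.378, -0.863], [0.562, -0.655, -0.504]] [0.379, 0.284, 0.823]
0.1 [[ 8.99661221e-01  4.36588287e-01 -5.95010582e-04]
 [ 4.36588618e-01 -8.99659437e-01  1.81013502e-03]
 [ 2.54976861e-04 -1.88828313e-03 -9.99998185e-01]] [ 0.2726763  -0.56174865  0.2301701 ] 0.9997660117978235 0.0187
```

View pics/scene0.png

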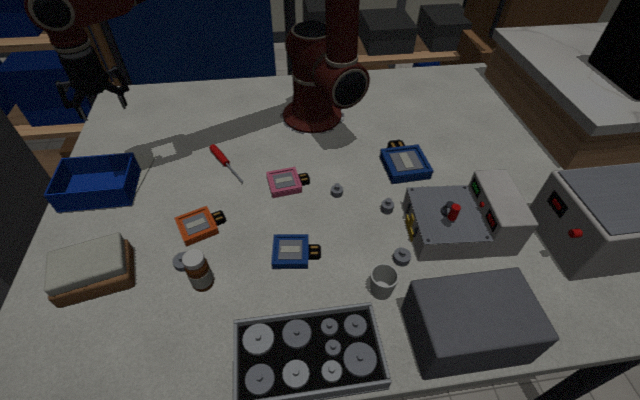

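View pics/side0.png

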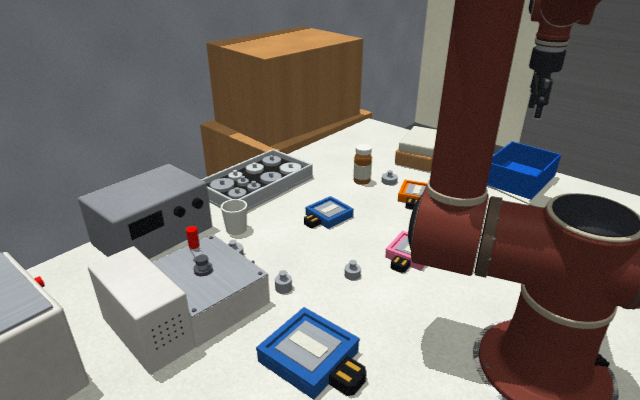

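The scene view shows two blue cassettes, at (290,251) and (406,162), a pink one at (285,181) and the orange spare at (197,225). The tester is at (465,220), with its shutter side facing left and the red knob at (453,211). Next I'll enlarge both views.

Run:
```python
import cv2
a=cv2.imread("pics/scene0.png")[135:285,260:540]; cv2.imwrite("pics/c1.png",cv2.resize(a,None,fx=2.85,fy=2.85,interpolation=cv2.INTER_CUBIC))
a=cv2.imread("pics/side0.png")[190:390,80:370]; cv2.imwrite("pics/c2.png",cv2.resize(a,None,fx=2.75,fy=2.75,interpolation=cv2.INTER_CUBIC))
```

```text
(no output)
```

View pics/c1.png

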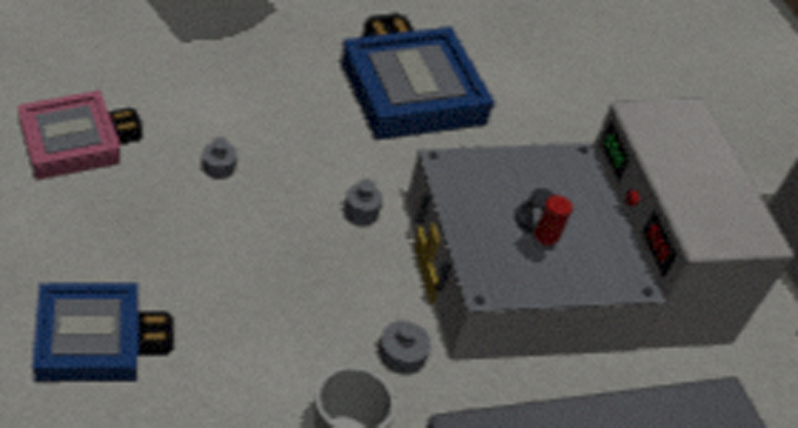

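View pics/c2.png

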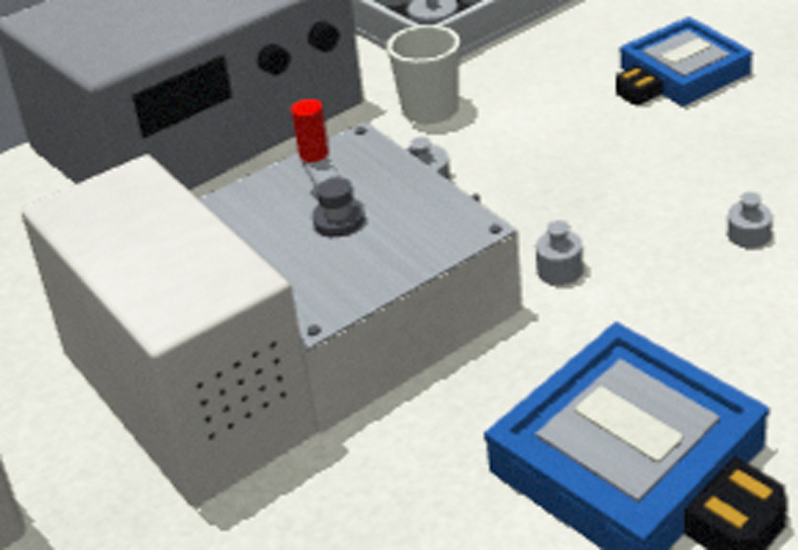

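c1 shows the small blue cassette with its body at crop (35–137, 284–380) and its nose to the right. The big blue one is at crop (420,80). Fitting the small one (scene pixel (290,251)) and the big one (406,162) for size will confirm which is which.

```bash
cat > h.py <<'E'
import numpy as np,cv2
from bench import arm
CAL={}
def cal(n):
    if n not in CAL:
        c=arm.camera(n);CAL[n]=[np.array(c[k]) for k in("camera_matrix","R","t")]
    return CAL[n]
def ray(K,R,t,p):
    d=R.T@np.linalg.inv(K)@np.array([p[0],p[1],1.]);return -R.T@t,d/np.linalg.norm(d)
def fray(K,R,t,p):
    q=np.array([(p[0]-K[0,2]),(p[1]-K[1,2])]);r=np.hypot(*q);a=r/K[0,0]
    d=np.r_[q/max(r,1e-9)*np.sin(a),np.cos(a)];return -R.T@t,R.T@d
def onz(r,z): o,d=r;return o+d*(z-o[2])/d[2]
def tri(r1,r2):
    A=sum((np.eye(3)-np.outer(d,d)) for o,d in(r1,r2));b=sum((np.eye(3)-np.outer(d,d))@o for o,d in(r1,r2))
    X=np.linalg.solve(A,b);return X,1e3*max(np.linalg.norm(np.cross(X-o,d)) for o,d in(r1,r2))
E
python3 - <<'E'
from h import *
np.set_printoptions(precision=4,suppress=True)
A=lambda u,v:ray(*cal("scene"),((u+.5)/2.85-.5+260,(v+.5)/2.85-.5+135))
B=lambda u,v:ray(*cal("side"),((u+.5)/2.75-.5+80,(v+.5)/2.75-.5+190))
for n,a,b in [("tower fl",(613,102),(293,290)),("tower bl",(700,98),(155,355)),("tower br",(790,256),(25,215)),("tower fr",(683,258),(150,155)),
 ("knobtop",(558,203),(307,107)),("knobbot",(548,240),(315,157)),("hubtop",(542,197),(335,184)),("deck fl",(420,152),(515,232)),("scrFL",(433,156),(495,229)),("scrFR",(480,300),(361,131)),("scrBL",(583,150),(314,330)),
 ("bl rl",(40,284),(751,52)),("bl fl",(137,284),(690,88)),("bl fr",(137,371),(622,48)),("bl rr",(35,371),(688,18)),
 ("BIG a",(343,42),(768,412)),("BIG b",(455,29),(645,545)),("BIG c",(492,100),(488,437)),("BIG d",(375,125),(617,323)),
 ("wA top",(365,187),(560,230)),("wB top",(406,335),(425,146))]:
    X,e=tri(A(*a),B(*b));print(n,X,round(e,1))
for n,p,z in [("nose tl",(172,313),.018),("nose tr",(172,344),.018),("wA base",(364,218),0),("wB base",(404,369),0),("deck FR",(462,313),.075),("front base R",(455,357),0)]:print(n,onz(A(*p),z))
E
```

```text
tower fl [0.4832 0.3696 0.1258] 1.2
tower bl [0.4919 0.453  0.1281] 0.9
tower br [0.6768 0.4395 0.1238] 0.2
tower fr [0.67   0.3508 0.1273] 2.0
knobtop [0.6142 0.2594 0.1464] 0.7
knobbot [0.6165 0.2602 0.1022] 1.2
hubtop [0.573  0.2724 0.1065] 0.4
deck fl [0.473  0.198  0.0721] 0.1
scrFL [0.4829 0.2074 0.0753] 0.2
scrFR [0.6516 0.1945 0.0753] 0.5
scrBL [0.4942 0.3526 0.0751] 0.1
bl rl [ 0.5458 -0.1723  0.0249] 0.4
bl fl [ 0.5526 -0.087   0.0213] 2.5
bl fr [ 0.6458 -0.0982  0.0217] 2.1
bl rr [ 0.6349 -0.1837  0.0225] 1.3
BIG a [0.2584 0.1829 0.0317] 0.2
BIG b [0.2513 0.3124 0.0322] 2.4
BIG c [0.3747 0.3151 0.0343] 1.0
BIG d [0.3886 0.1839 0.0284] 0.1
wA top [0.481  0.1466 0.0387] 0.0
wB top [0.6491 0.1377 0.032 ] 1.1
nose tl [ 0.5888 -0.0578  0.018 ]
nose tr [ 0.6217 -0.0626  0.018 ]
wA base [0.4876 0.1495 0.    ]
wB base [0.6638 0.1382 0.    ]
deck FR [0.6625 0.1756 0.075 ]
front base R [0.6579 0.187  0.    ]
```

The small blue cassette at scene (290,251) measures about 88 mm square, and the big one at (406,162) about 130 mm. The pink one is excluded by colour, so the cassette meant is the one at (290,251).

| Item | Position (m) | Notes |
|---|---|---|
| Tester mouth | (0.566, 0.189) | +y heading tilted 4.4° toward +x |
| Crank axis | (0.573, 0.273) | fits the expected 85 mm offset |
| Knob | (0.615, 0.260) | top 0.146, radius 44 mm, crank angle ≈ 0.23 |

Heights match the text, so I'll head for the knob.

apply_moves(
  moves=[
    [0,[0,0,0],0.13],
    [0,[0,0,0],0.13],
    [0,[0,0,0],0.13],
    [0,[0,0,0],0.14],
    [0,[14,-42,0],0],
    [0,[14,-42,0],0],
    [0,[14,-42,0],0],
    [0,[14,-42,0],0],
    [0,[14,-42,0],0],
    [0,[14,-42,0],0],
    [0,[14,-42,0],0],
    [0,[14,-42,0],0],
    [0,[14,-42,0],0],
    [0,[14,-42,0],0],
    [0,[14,-42,0],0],
    [0,[14,-42,0],0],
    [0,[14,-42,0],0],
    [0,[14,-42,0],0],
    [0,[14,-42,0],0],
    [0,[14,-42,0],0],
  ],
)

```text
t: 2.2
tcp_pos: [0.549, 0.0921, 0.2312]
tcp_rot: [[0.997, -0.078, 0.0], [-0.078, -0.997, -0.0], [0.0, 0.0, -1.0]]
contact_force: [0.7, -0.7, -0.2]
finger_gap: 0.497
```

```bash
cat >> h.py <<'E'
def rel(target):
    s=arm.read_state();R=np.array(s["tcp_rot"]);p=np.array(s["tcp_pos"])
    print("t",round(s["t"],2),"tcp",p.round(4),"xdir deg",round(float(np.degrees(np.arctan2(R[1,0],R[0,0]))),2),"zaxis",R[:,2].round(3),"F",np.round(s["contact_force"],1),"gap",round(s["finger_gap"],3))
    print("to go (tool, mm)",(R.T@(np.array(target)-p)*1e3).round(1))
E
python3 -c "
from h import *
rel([.6153,.2598,.19])"
```

```text
t 2.2 tcp [0.549  0.0921 0.2312] xdir deg -4.46 zaxis [ 0. -0. -1.] F [ 0.7 -0.7 -0.2] gap 0.497
to go (tool, mm) [  53.1 -172.4   41.2]
```

apply_moves(
  moves=[
    [0,[10,-34,0],0],
    [0,[11,-35,0],0],
    [0,[11,-35,0],0],
    [0,[11,-34,0],0],
    [0,[10,-34,11],0],
    [0,[0,0,0],0],
    [0,[0,0,0],0],
  ],
)

```text
t: 2.9
tcp_pos: [0.6145, 0.2578, 0.2192]
tcp_rot: [[0.997, -0.077, -0.002], [-0.077, -0.997, -0.001], [-0.002, 0.001, -1.0]]
contact_force: [0.5, 0.4, -0.8]
finger_gap: 0.498
```

```bash
python3 -c "
from h import *
rel([.6153,.2598,.113])
c=arm.camera('wrist');K,R,t=c['camera_matrix'],c['R'],c['t'];cv2.imwrite('pics/w1.png',c['frame'][:,:,::-1]);np.savez('w1.npz',K=K,R=R,t=t)
print(K.round(1).tolist())"
```

```text
t 2.9 tcp [0.6145 0.2578 0.2192] xdir deg -4.41 zaxis [-0.002 -0.001 -1.   ] F [ 0.5  0.4 -0.8] gap 0.498
to go (tool, mm) [  0.8  -2.2 106.2]
[[309.7, 0.0, 316.3], [0.0, 309.7, 193.3], [0.0, 0.0, 1.0]]
```

View pics/w1.png

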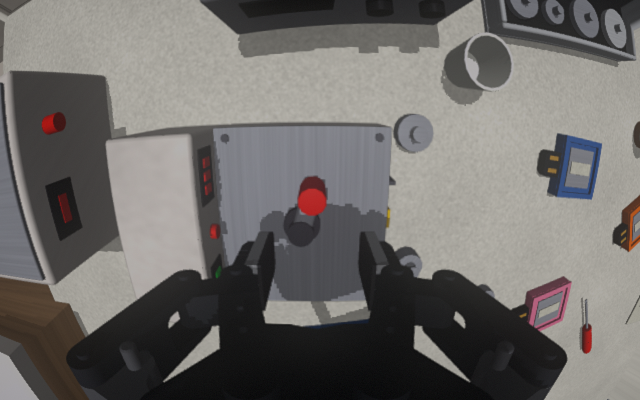

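The wrist view shows the knob top at (312,202), centred between the fingers. The small blue cassette is at (577,167), nose toward the tester, with the weights at (413,132) and (408,262).

```bash
python3 -c "
from h import *
d=np.load('w1.npz')
for n,p,z in [('knob',(312,202),.147),('screw',(380,138),.075),('wB',(416,134),.04),('bl',(560,135),.025),('bl',(602,140),.025),('bl',(597,199),.025),('bl',(553,192),.025),('tower',(108,142),.13),('tower',(192,137),.13)]:
  print(n,onz(fray(d['K'],d['R'],d['t'],p),z).round(4))
"
```

```text
knob [0.6153 0.2609 0.147 ]
screw [0.6505 0.1951 0.075 ]
wB [0.6492 0.1479 0.04  ]
bl [ 0.6443 -0.0795  0.025 ]
bl [ 0.6382 -0.184   0.025 ]
bl [ 0.5431 -0.1882  0.025 ]
bl [ 0.5634 -0.0742  0.025 ]
tower [0.678  0.4372 0.13  ]
tower [0.6704 0.3518 0.13  ]
```

apply_moves(
  moves=[
    [0,[1,-3,21],0],
    [0,[0,0,21],0],
    [0,[0,0,20],0],
    [0,[0,0,16],0],
    [0,[0,0,16],0],
    [0,[0,0,12],0],
    [0.3,[0,0,0],0],
    [0.6,[0,0,0],0],
    [0.6,[0,0,0],0],
    [0.6,[0,0,0],0],
    [0.6,[0,0,0],0],
  ],
  force=30,
)

```text
t: 4.05
tcp_pos: [0.6159, 0.2604, 0.114]
tcp_rot: [[0.997, -0.078, -0.001], [-0.078, -0.997, -0.0], [-0.001, 0.0, -1.0]]
contact_force: [-0.5, 0.8, -5.8]
finger_gap: 0.243
```

```bash
python3 -c "
import numpy as np
P=45*np.exp(1j*(.22+np.arange(21)*np.pi/20));P=np.round(P.real)+1j*np.round(P.imag)
for s in (1,-1):print([[int(s*d.real),int(s*d.imag)] for d in np.diff(P)])"
```

```text
[[-2, 7], [-3, 6], [-4, 6], [-5, 5], [-6, 4], [-6, 3], [-7, 3], [-7, 1], [-7, 0], [-7, -1], [-7, -2], [-6, -3], [-6, -4], [-5, -5], [-4, -6], [-3, -6], [-3, -7], [-1, -7], [0, -7], [1, -7]]
[[2, -7], [3, -6], [4, -6], [5, -5], [6, -4], [6, -3], [7, -3], [7, -1], [7, 0], [7, 1], [7, 2], [6, 3], [6, 4], [5, 5], [4, 6], [3, 6], [3, 7], [1, 7], [0, 7], [-1, 7]]
```

apply_moves(
  moves=[
    [1,[-2,7,0],0],
    [1,[-3,6,0],0],
    [1,[-4,6,0],0],
    [1,[-5,5,0],0],
    [1,[-6,4,0],0],
    [1,[-6,3,0],0],
    [1,[-7,3,0],0],
    [1,[-7,1,0],0],
    [1,[-7,0,0],0],
    [1,[-7,-1,0],0],
    [1,[-7,-2,0],0],
    [1,[-6,-3,0],0],
    [1,[-6,-4,0],0],
    [1,[-5,-5,0],0],
    [1,[-4,-6,0],0],
    [1,[-3,-6,0],0],
    [1,[-3,-7,0],0],
    [1,[-1,-7,0],0],
    [1,[0,-7,0],0],
    [1,[1,-7,0],0],
  ],
  force=40,
)

```text
t: 6.05
tcp_pos: [0.5299, 0.2867, 0.1141]
tcp_rot: [[0.997, -0.079, -0.0], [-0.079, -0.997, -0.001], [-0.0, 0.001, -1.0]]
contact_force: [2.5, -3.0, -8.3]
finger_gap: 0.248
```

```bash
python3 -c "
from h import *
rel([.573-.0429,.2735+.0131,.114])"
```

```text
t 6.05 tcp [0.5299 0.2867 0.1141] xdir deg -4.51 zaxis [-0.    -0.001 -1.   ] F [ 2.5 -3.  -8.3] gap 0.248
to go (tool, mm) [0.2 0.1 0.1]
```

Low forces, and the knob is following. I'll continue with three more half turns.

apply_moves(
  moves=[
    [1,[2,-7,0],0],
    [1,[3,-6,0],0],
    [1,[4,-6,0],0],
    [1,[5,-5,0],0],
    [1,[6,-4,0],0],
    [1,[6,-3,0],0],
    [1,[7,-3,0],0],
    [1,[7,-1,0],0],
    [1,[7,0,0],0],
    [1,[7,1,0],0],
    [1,[7,2,0],0],
    [1,[6,3,0],0],
    [1,[6,4,0],0],
    [1,[5,5,0],0],
    [1,[4,6,0],0],
    [1,[3,6,0],0],
    [1,[3,7,0],0],
    [1,[1,7,0],0],
    [1,[0,7,0],0],
    [1,[-1,7,0],0],
  ],
)

```text
t: 8.05
tcp_pos: [0.6156, 0.2596, 0.1141]
tcp_rot: [[0.997, -0.078, -0.001], [-0.078, -0.997, -0.0], [-0.001, 0.0, -1.0]]
contact_force: [-0.5, 2.4, -8.9]
finger_gap: 0.248
```

apply_moves(
  moves=[
    [1,[-2,7,0],0],
    [1,[-3,6,0],0],
    [1,[-4,6,0],0],
    [1,[-5,5,0],0],
    [1,[-6,4,0],0],
    [1,[-6,3,0],0],
    [1,[-7,3,0],0],
    [1,[-7,1,0],0],
    [1,[-7,0,0],0],
    [1,[-7,-1,0],0],
    [1,[-7,-2,0],0],
    [1,[-6,-3,0],0],
    [1,[-6,-4,0],0],
    [1,[-5,-5,0],0],
    [1,[-4,-6,0],0],
    [1,[-3,-6,0],0],
    [1,[-3,-7,0],0],
    [1,[-1,-7,0],0],
    [1,[0,-7,0],0],
    [1,[1,-7,0],0],
  ],
)

```text
t: 10.05
tcp_pos: [0.53, 0.2867, 0.1142]
tcp_rot: [[0.997, -0.078, -0.0], [-0.078, -0.997, -0.002], [-0.0, 0.002, -1.0]]
contact_force: [2.2, -2.4, -11.5]
finger_gap: 0.244
```

apply_moves(
  moves=[
    [1,[2,-7,0],0],
    [1,[3,-6,0],0],
    [1,[4,-6,0],0],
    [1,[5,-5,0],0],
    [1,[6,-4,0],0],
    [1,[6,-3,0],0],
    [1,[7,-3,0],0],
    [1,[7,-1,0],0],
    [1,[7,0,0],0],
    [1,[7,1,0],0],
    [1,[7,2,0],0],
    [1,[6,3,0],0],
    [1,[6,4,0],0],
    [1,[5,5,0],0],
    [1,[4,6,0],0],
    [1,[3,6,0],0],
    [1,[3,7,0],0],
    [1,[1,7,0],0],
    [1,[0,7,0],0],
    [1,[-1,7,0],0],
  ],
)

```text
t: 12.05
tcp_pos: [0.6156, 0.2596, 0.1142]
tcp_rot: [[0.997, -0.078, -0.001], [-0.078, -0.997, -0.0], [-0.001, 0.0, -1.0]]
contact_force: [-0.8, 3.3, -11.3]
finger_gap: 0.242
```

apply_moves(
  moves=[
    [1,[-2,7,0],0],
    [1,[-3,6,0],0],
    [1,[-4,6,0],0],
    [1,[-5,5,0],0],
    [1,[-6,4,0],0],
    [1,[-6,3,0],0],
    [1,[-4,1,0],0],
  ],
)

```text
t: 12.75
tcp_pos: [0.583, 0.2314, 0.1141]
tcp_rot: [[0.997, -0.078, 0.0], [-0.078, -0.997, 0.002], [0.0, -0.002, -1.0]]
contact_force: [0.1, 6.1, -13.5]
finger_gap: 0.246
```

apply_moves(
  moves=[
    [1,[-3,1,0],0],
    [1,[-2,0,0],0],
    [1,[0,0,0],0],
  ],
)

```text
t: 13.05
tcp_pos: [0.5781, 0.2307, 0.1142]
tcp_rot: [[0.997, -0.078, -0.0], [-0.078, -0.997, 0.001], [-0.0, -0.001, -1.0]]
contact_force: [-1.0, 5.5, -13.3]
finger_gap: 0.244
```

apply_moves(
  moves=[
    [1,[-2,0,0],0],
    [1,[0,0,0],0],
  ],
)

```text
t: 13.25
tcp_pos: [0.5764, 0.2305, 0.1142]
tcp_rot: [[0.997, -0.078, -0.0], [-0.078, -0.997, 0.0], [-0.0, -0.0, -1.0]]
contact_force: [0.4, 4.8, -13.1]
finger_gap: 0.249
```

apply_moves(
  moves=[
    [1,[-2,0,0],0],
    [1,[-1,0,0],0],
    [1,[0,0,0],0],
  ],
)

```text
t: 13.55
tcp_pos: [0.5758, 0.2306, 0.1143]
tcp_rot: [[0.997, -0.078, 0.006], [-0.078, -0.997, 0.001], [0.006, -0.001, -1.0]]
contact_force: [8.4, 4.5, -18.4]
finger_gap: 0.242
```

apply_moves(
  moves=[
    [1,[-2,0,0],0],
    [1,[0,0,0],0],
    [1,[0,0,0],0],
  ],
)

```text
t: 13.85
tcp_pos: [0.5755, 0.2306, 0.1145]
tcp_rot: [[0.997, -0.079, 0.01], [-0.079, -0.997, 0.001], [0.01, -0.002, -1.0]]
contact_force: [14.8, 5.0, -20.9]
finger_gap: 0.24
```

The stop is reached: +x force climbs to 15 N with no motion. I'll unload, open partly, and lift.

apply_moves(
  moves=[
    [1,[3,0,0],0],
    [0.4,[0,0,0],0],
    [0.15,[0,0,0],0],
    [0.15,[0,0,0],0],
    [0.15,[0,0,-15],0],
    [0.15,[0,0,-25],0],
    [0.15,[0,0,-35],0],
    [0.15,[0,0,-35],0],
  ],
)

```text
t: 14.65
tcp_pos: [0.5748, 0.2304, 0.2273]
tcp_rot: [[0.997, -0.078, 0.001], [-0.078, -0.997, -0.0], [0.001, -0.0, -1.0]]
contact_force: [1.1, -0.2, -1.1]
finger_gap: 0.423
```

```bash
python3 -c "
from h import *
rel([.70,-.14,.15])
c=arm.camera('scene')['frame'][:,:,::-1];s=arm.camera('side')['frame'][:,:,::-1]
a=cv2.resize(c[165:285,265:485],None,fx=2.5,fy=2.5,interpolation=cv2.INTER_CUBIC)
b=cv2.resize(s[200:320,160:380],None,fx=2.5,fy=2.5,interpolation=cv2.INTER_CUBIC)
cv2.imwrite('pics/c3.png',np.vstack([a,b]))"
```

```text
t 14.65 tcp [0.5748 0.2304 0.2273] xdir deg -4.48 zaxis [ 0.001 -0.    -1.   ] F [ 1.1 -0.2 -1.1] gap 0.423
to go (tool, mm) [153.7 359.5  77.5]
```

View pics/c3.png

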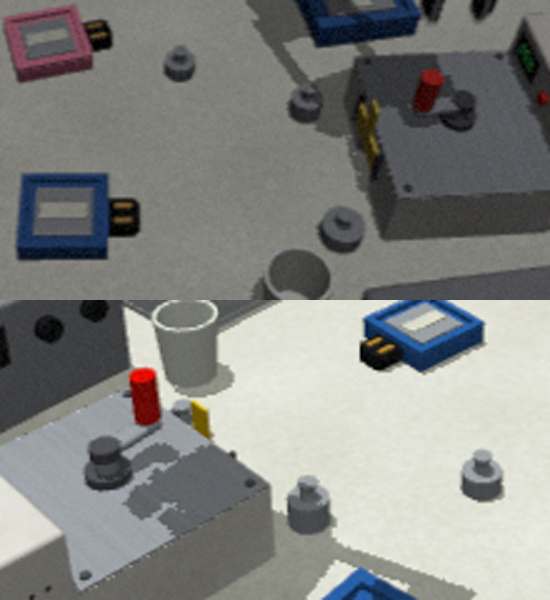

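The shutter now stands above the deck edge, at (370,130) in the upper part and (200,418) in the lower part. Nothing else has moved and the cassette is at (63,215). Next I'll go beside the cassette's +x side to push it sideways onto the tester's axis.

apply_moves(
  moves=[
    [-0.3,[12,36,0],0],
    [-0.3,[12,36,0],0],
    [-0.3,[13,36,0],0],
    [-0.3,[12,36,0],0],
    [-0.3,[13,37,0],0],
    [-0.3,[12,36,0],0],
    [-0.3,[13,37,0],0],
    [-0.3,[13,36,0],0],
    [-0.3,[12,36,20],0],
    [-0.3,[13,37,30],0],
    [-0.3,[0,0,30],0],
    [-0.3,[0,0,30],0],
    [-0.3,[0,0,20],0],
    [-0.3,[0,0,0],0],
    [-0.3,[0,0,0],0],
  ],
)

```text
t: 16.25
tcp_pos: [0.6712, -0.1412, 0.0952]
tcp_rot: [[0.997, -0.078, 0.0], [-0.078, -0.997, -0.0], [0.0, 0.0, -1.0]]
contact_force: [0.6, -0.4, 0.3]
finger_gap: 0.649
```

```bash
python3 -c "
from h import *
rel([.671,-.141,.006])
c=arm.camera('wrist');K,R,t=c['camera_matrix'],c['R'],c['t'];cv2.imwrite('pics/w2.png',c['frame'][:,:,::-1]);np.savez('w2.npz',K=K,R=R,t=t)"
```

```text
t 16.25 tcp [ 0.6712 -0.1412  0.0952] xdir deg -4.48 zaxis [ 0. -0. -1.] F [ 0.6 -0.4  0.3] gap 0.649
to go (tool, mm) [-0.3 -0.2 89.2]
```

View pics/w2.png

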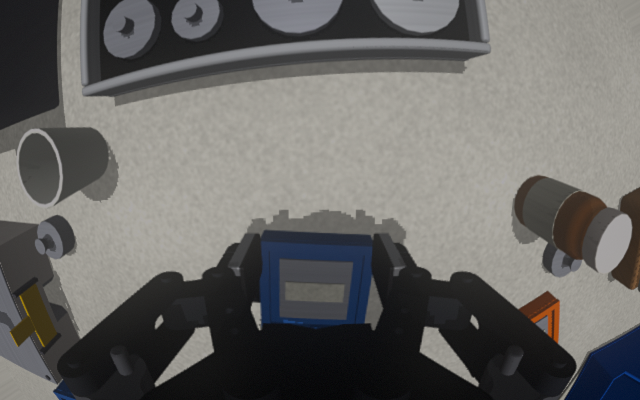

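The wrist view shows the +x top corners of the cassette at (263,237) and (372,238). It sits centred between the fingers and clear of them, and the flask and cup are far off.

```bash
python3 -c "
from h import *
d=np.load('w2.npz')
for p in [(263,237),(372,238)]:
  X=onz(fray(d['K'],d['R'],d['t'],p),.025);q=X[:2]-[.5663,.189];c,s=.997,.0765
  print(X.round(4),'dock',(q@[c,-s]).round(4),(q@[s,c]).round(4))
"
```

```text
[ 0.648  -0.0989  0.025 ] dock 0.1035 -0.2808
[ 0.6407 -0.1811  0.025 ] dock 0.1025 -0.3633
```

apply_moves(
  moves=[
    [-0.3,[0,0,25],0],
    [-0.3,[0,0,25],0],
    [-0.3,[0,0,20],0],
    [-0.3,[0,0,12],0],
    [-0.3,[0,0,5],0],
    [-0.3,[0,0,0],0],
    [-0.3,[-4,0,0],0],
    [-0.3,[-4,0,0],0],
    [-0.3,[-4,0,0],0],
    [-0.3,[-4,0,0],0],
    [-0.3,[-4,0,0],0],
    [-0.3,[-4,0,0],0],
    [-0.3,[-4,0,0],0],
    [-0.3,[-4,0,0],0],
    [-0.3,[-4,0,0],0],
    [-0.3,[-4,0,0],0],
  ],
)

```text
t: 17.9
tcp_pos: [0.6312, -0.1381, 0.0077]
tcp_rot: [[0.997, -0.078, 0.001], [-0.078, -0.997, -0.0], [0.001, 0.0, -1.0]]
contact_force: [2.7, -0.5, 1.9]
finger_gap: 0.649
```

```bash
python3 -c "
from h import *
rel([.671,-.141,.006])
c=arm.camera('wrist');K,R,t=c['camera_matrix'],c['R'],c['t'];cv2.imwrite('pics/w3.png',cv2.resize(c['frame'][200:340,180:460,::-1],None,fx=2.8,fy=2.8,interpolation=cv2.INTER_CUBIC));np.savez('w3.npz',K=K,R=R,t=t)"
```

```text
t 17.9 tcp [ 0.6312 -0.1381  0.0077] xdir deg -4.48 zaxis [ 0.001 -0.    -1.   ] F [ 2.7 -0.5  1.9] gap 0.649
to go (tool, mm) [39.9 -0.3  1.8]
```

View pics/w3.png

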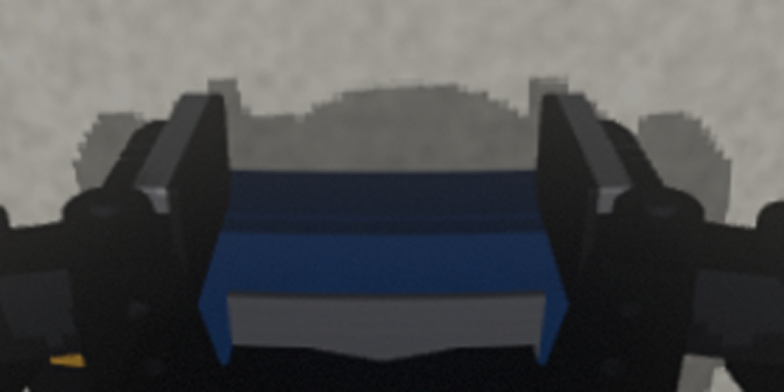

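Both pads now sit on the cassette's side. The top edge is at crop v≈232 and the foot at v≈172, and 2.7 N fits a sliding cassette.

```bash
cat >> h.py <<'E'
def dock(X): q=np.array(X)[:2]-[.5663,.189];return np.round([q@[.997,-.0765],q@[.0765,.997]],4)
E
python3 -c "
from h import *
d=np.load('w3.npz')
for p,z in [((300,232),.025),((470,232),.025),((300,172),0.0),((470,172),0.0)]:
  print(dock(onz(fray(d['K'],d['R'],d['t'],(180+p[0]/2.8,200+p[1]/2.8)),z)))
print(dock(arm.read_state()['tcp_pos']))"
```

```text
[ 0.078  -0.3074]
[ 0.0779 -0.3361]
[ 0.0763 -0.3051]
[ 0.0762 -0.3385]
[ 0.0892 -0.3211]
```

apply_moves(
  moves=[
    [-0.3,[-4,0,0],0],
    [-0.3,[-4,0,0],0],
    [-0.3,[-4,0,0],0],
    [-0.3,[-4,0,0],0],
    [-0.3,[-4,0,0],0],
    [-0.3,[-4,0,0],0],
    [-0.3,[-4,0,0],0],
    [-0.3,[-3,0,0],0],
    [-0.3,[-2,0,0],0],
    [-0.3,[0,0,0],0],
    [-0.3,[0,0,0],0],
  ],
)

```text
t: 19.05
tcp_pos: [0.598, -0.1354, 0.0072]
tcp_rot: [[0.997, -0.078, -0.001], [-0.078, -0.997, 0.0], [-0.001, -0.0, -1.0]]
contact_force: [3.0, 0.2, 2.5]
finger_gap: 0.655
```

```bash
python3 -c "
from h import *
rel([.671,-.141,.006]);s=arm.read_state();print(dock(s['tcp_pos']),np.round(s['joint_positions'],2))
d=np.array([0,-.400]);print(np.r_[.5663,.189]+[.0765*-.4,.997*-.4])
"
```

```text
t 19.05 tcp [ 0.598  -0.1354  0.0072] xdir deg -4.48 zaxis [-0.001  0.    -1.   ] F [3.  0.2 2.5] gap 0.655
to go (tool, mm) [73.3 -0.1  1.1]
[ 0.0564 -0.321 ] [-0.34  0.26  1.78 -0.    1.1   1.31]
[ 0.5357 -0.2098]
```

apply_moves(
  moves=[
    [-0.3,[6,0,0],0],
    [-0.3,[10,0,0],0],
    [-0.3,[0,0,-30],0],
    [-0.3,[0,0,-45],0],
    [-0.3,[-24,26,0],0],
    [-0.3,[-24,26,0],0],
    [-0.3,[-24,28,0],0],
    [-0.3,[0,0,0],-0.145],
    [-0.3,[0,0,0],-0.145],
    [-0.3,[0,0,0],-0.145],
    [-0.3,[0,0,0],-0.145],
    [-0.3,[0,0,0],-0.145],
    [-0.3,[0,0,0],-0.145],
    [-0.3,[0,0,0],-0.145],
    [-0.3,[0,0,0],-0.145],
    [-0.3,[0,0,0],-0.145],
    [-0.3,[0,0,0],-0.145],
    [-0.3,[0,0,0],-0.12],
    [-0.3,[0,0,0],0],
    [-0.3,[0,0,0],0],
  ],
)

```text
t: 21.05
tcp_pos: [0.5359, -0.2106, 0.0816]
tcp_rot: [[0.081, 0.997, -0.002], [0.997, -0.081, 0.001], [0.001, -0.002, -1.0]]
contact_force: [-0.1, 0.3, -0.7]
finger_gap: 0.654
```

```bash
python3 -c "
from h import *
rel([.5357,-.2098,.007])
c=arm.camera('wrist');K,R,t=c['camera_matrix'],c['R'],c['t'];cv2.imwrite('pics/w4.png',c['frame'][:,:,::-1]);np.savez('w4.npz',K=K,R=R,t=t)"
```

```text
t 21.05 tcp [ 0.5359 -0.2106  0.0816] xdir deg 85.34 zaxis [-0.002  0.001 -1.   ] F [-0.1  0.3 -0.7] gap 0.654
to go (tool, mm) [ 0.7 -0.2 74.6]
```

View pics/w4.png

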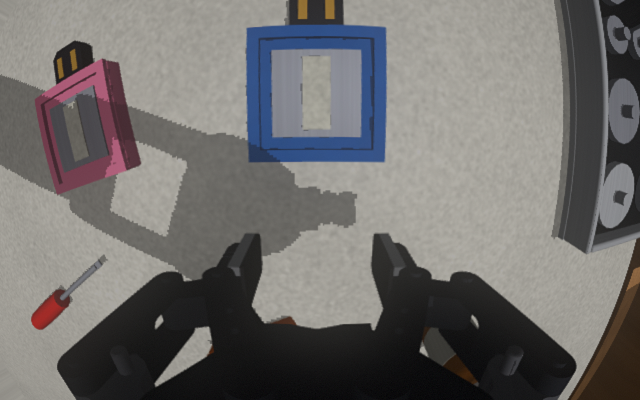

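The view shows the cassette squarely ahead: body corners (248,28), (385,27), (249,161) and (385,161), nose at (316,10). Pink is off to the left and clear.

```bash
python3 -c "
from h import *
d=np.load('w4.npz')
for p in [(248,28),(385,27),(249,160),(385,160)]:
  print(dock(onz(fray(d['K'],d['R'],d['t'],p),.025)))
print(dock(arm.read_state()['tcp_pos']))"
```

```text
[-0.0442 -0.2771]
[ 0.0443 -0.2769]
[-0.0451 -0.3651]
[ 0.0449 -0.3655]
[ 3.000e-04 -4.007e-01]
```

apply_moves(
  moves=[
    [-0.3,[0,0,24],-0.005],
    [-0.3,[0,0,24],0],
    [-0.3,[0,0,16],0],
    [-0.3,[0,0,10],0],
    [-0.3,[6,0,0],0],
    [-0.3,[6,0,0],0],
    [-0.3,[6,0,0],0],
    [-0.3,[5,0,0],0],
    [-0.3,[5,0,0],0],
    [-0.3,[7,0,0],0],
    [-0.3,[8,0,0],0],
    [-0.3,[8,0,0],0],
    [-0.3,[8,0,0],0],
    [-0.3,[8,0,0],0],
    [-0.3,[8,0,0],0],
    [-0.3,[8,0,0],0],
    [-0.3,[8,0,0],0],
    [-0.3,[8,0,0],0],
    [-0.3,[8,0,0],0],
    [-0.3,[5,0,0],0],
  ],
)

```text
t: 23.1
tcp_pos: [0.5442, -0.0982, 0.0081]
tcp_rot: [[0.073, 0.997, -0.0], [0.997, -0.073, 0.0], [0.0, -0.0, -1.0]]
contact_force: [-0.3, -3.6, 2.3]
finger_gap: 0.648
```

apply_moves(
  moves=[
    [-0.3,[6,0,0],0],
    [-0.3,[8,0,0],0],
    [-0.3,[8,0,0],0],
    [-0.3,[8,0,0],0],
    [-0.3,[8,0,0],0],
    [-0.3,[8,0,0],0],
    [-0.3,[6,0,0],0],
    [-0.3,[0,0,0],0],
  ],
)

```text
t: 23.9
tcp_pos: [0.5479, -0.0457, 0.0079]
tcp_rot: [[0.073, 0.997, -0.001], [0.997, -0.073, 0.002], [0.002, -0.001, -1.0]]
contact_force: [-0.4, -0.5, -0.4]
finger_gap: 0.648
```

```bash
python3 -c "
from h import *
rel([.5357,-.2098,.007]);print(dock(arm.read_state()['tcp_pos']))
c=arm.camera('scene');cv2.imwrite('pics/s5.png',cv2.resize(c['frame'][160:290,290:490,::-1],None,fx=4,fy=4,interpolation=cv2.INTER_CUBIC))"
```

```text
t 23.9 tcp [ 0.5479 -0.0457  0.0079] xdir deg 85.8 zaxis [-0.001  0.002 -1.   ] F [-0.4 -0.5 -0.4] gap 0.648
to go (tool, mm) [-1.646e+02 -1.000e-01  6.000e-01]
[-0.0004 -0.2354]
```

View pics/s5.png

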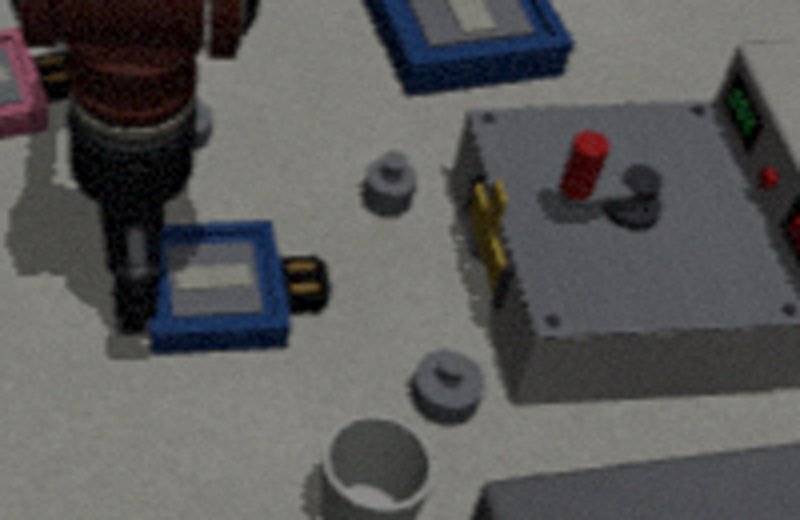

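The cassette sits ahead of the fingers: front top corners (273,224) and (290,330), nose tip near (327,285). It is heading between weights (390,185) and (448,387).

```bash
python3 -c "
from h import *
f=lambda u,v:ray(*cal('scene'),((u+.5)/4-.5+290,(v+.5)/4-.5+160))
for p,z in [((273,224),.025),((290,328),.025),((323,259),.018),((327,296),.018),((390,213),0),((448,420),0),((160,228),.025),((152,330),.025)]: print(dock(onz(f(*p),z)))"
```

```text
[-0.0431 -0.136 ]
[ 0.0438 -0.1369]
[-0.0165 -0.1053]
[ 0.0145 -0.1076]
[-0.0691 -0.0474]
[ 0.1025 -0.043 ]
[-0.0441 -0.2127]
[ 0.0401 -0.225 ]
```

apply_moves(
  moves=[
    [-0.3,[6,0,0],0],
    [-0.3,[8,0,0],0],
    [-0.3,[8,0,0],0],
    [-0.3,[8,0,0],0],
    [-0.3,[8,0,0],0],
    [-0.3,[8,0,0],0],
    [-0.3,[8,0,0],0],
    [-0.3,[8,0,0],0],
    [-0.3,[8,0,0],0],
    [-0.3,[8,0,0],0],
    [-0.3,[8,0,0],0],
    [-0.3,[6,0,0],0],
    [-0.3,[4,0,0],0],
  ],
)

```text
t: 25.3
tcp_pos: [0.5554, 0.0491, 0.0083]
tcp_rot: [[0.074, 0.997, 0.0], [0.997, -0.074, -0.0], [-0.0, 0.0, -1.0]]
contact_force: [0.1, -1.3, -1.3]
finger_gap: 0.647
```

apply_moves(
  moves=[
    [-0.3,[4,0,0],0],
    [-0.3,[4,0,0],0],
    [-0.3,[4,0,0],0],
    [-0.3,[4,0,0],0],
    [-0.3,[4,0,0],0],
  ],
)

```text
t: 25.8
tcp_pos: [0.5568, 0.0687, 0.0083]
tcp_rot: [[0.074, 0.997, -0.0], [0.997, -0.074, -0.0], [-0.0, -0.0, -1.0]]
contact_force: [-0.3, -2.2, -0.2]
finger_gap: 0.648
```

apply_moves(
  moves=[
    [-0.3,[4,0,0],0],
    [-0.3,[4,0,0],0],
    [-0.3,[3,0,0],0],
    [-0.3,[3,0,0],0],
  ],
)

```text
t: 26.2
tcp_pos: [0.558, 0.0827, 0.0084]
tcp_rot: [[0.074, 0.997, 0.0], [0.997, -0.074, -0.0], [-0.0, 0.0, -1.0]]
contact_force: [-0.6, -2.1, -0.4]
finger_gap: 0.651
```

```bash
python3 -c "
from h import *
rel([.5357,-.2098,.007]);print(dock(arm.read_state()['tcp_pos']))"
```

```text
t 26.2 tcp [0.558  0.0827 0.0084] xdir deg 85.76 zaxis [ 0. -0. -1.] F [-0.6 -2.1 -0.4] gap 0.651
to go (tool, mm) [-293.3   -0.6    1.4]
[-0.0002 -0.1066]
```

Entering freely; about 5 mm to go.

apply_moves(
  moves=[
    [-0.3,[3,0,0],0],
    [-0.3,[2,0,0],0],
    [-0.3,[2,0,0],0],
    [-0.3,[0,0,0],0],
  ],
)

```text
t: 26.6
tcp_pos: [0.5584, 0.0898, 0.0084]
tcp_rot: [[0.074, 0.997, 0.0], [0.997, -0.074, 0.0], [0.0, 0.0, -1.0]]
contact_force: [0.3, -1.8, -0.4]
finger_gap: 0.651
```

apply_moves(
  moves=[
    [-0.3,[2,0,0],0],
    [-0.3,[0,0,0],0],
    [-0.3,[0,0,0],0],
  ],
)

```text
t: 26.9
tcp_pos: [0.5584, 0.0901, 0.0084]
tcp_rot: [[0.074, 0.997, -0.001], [0.997, -0.074, -0.003], [-0.003, -0.0, -1.0]]
contact_force: [-1.1, -6.2, 1.0]
finger_gap: 0.656
```

apply_moves(
  moves=[
    [-0.3,[2,0,0],0],
    [-0.3,[0,0,0],0],
    [-0.3,[0,0,0],0],
  ],
)

```text
t: 27.2
tcp_pos: [0.5584, 0.0902, 0.0085]
tcp_rot: [[0.074, 0.997, -0.002], [0.997, -0.074, -0.006], [-0.006, -0.001, -1.0]]
contact_force: [-2.5, -12.9, 2.5]
finger_gap: 0.648
```

It has stopped at TCP y −0.099, against about −0.101 expected when home. One more gentle press, then I'll back off, lift and look.

apply_moves(
  moves=[
    [-0.3,[2,0,0],0],
    [-0.3,[0,0,0],0],
    [-0.3,[0,0,0],0],
    [-0.3,[-6,0,0],0],
    [-0.3,[-10,0,0],0],
    [-0.3,[-20,0,0],0],
    [-0.3,[-20,0,-20],0],
    [-0.3,[-20,0,-30],0],
    [-0.3,[-20,0,-30],0],
    [-0.3,[0,0,0],0],
    [-0.3,[0,0,0],0],
  ],
)

```text
t: 28.3
tcp_pos: [0.5523, -0.0005, 0.0892]
tcp_rot: [[0.075, 0.997, 0.002], [0.997, -0.075, 0.001], [0.001, 0.002, -1.0]]
contact_force: [-0.5, -0.5, -0.3]
finger_gap: 0.653
```

```bash
python3 -c "
from h import *
rel([.5357,-.2098,.007]);print(dock(arm.read_state()['tcp_pos']))
c=arm.camera('wrist');K,R,t=c['camera_matrix'],c['R'],c['t'];np.savez('w5.npz',K=K,R=R,t=t)
a=cv2.resize(c['frame'][0:200,180:460,::-1],None,fx=1.95,fy=1.95,interpolation=cv2.INTER_CUBIC)
s=cv2.resize(arm.camera('scene')['frame'][175:275,360:500,::-1],(546,390),interpolation=cv2.INTER_CUBIC)
im=np.zeros((600,800,3),np.uint8);a=a[:390]
cv2.imwrite('pics/w5.png',np.vstack([cv2.resize(a,(420,300)),cv2.resize(s,(420,300))]))"
```

```text
t 28.3 tcp [ 5.523e-01 -5.000e-04  8.920e-02] xdir deg 85.72 zaxis [ 0.002  0.001 -1.   ] F [-0.5 -0.5 -0.3] gap 0.653
to go (tool, mm) [-210.    -1.1   82.1]
[ 0.0006 -0.19  ]
```

View pics/w5.png

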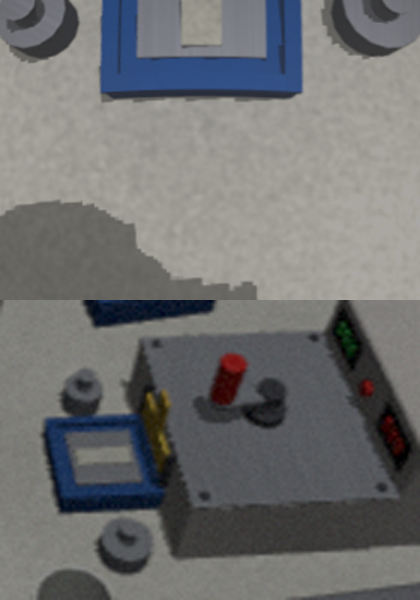

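The pictures show the cassette flush against the tester front under the raised shutter, between the untouched weights. Its rear edge runs (102,95)–(301,93) in the crop. One last numeric check before handing in.

```bash
python3 -c "
from h import *
d=np.load('w5.npz')
for p in [(102,93),(301,91)]: print(dock(onz(fray(d['K'],d['R'],d['t'],(180+p[0]/1.5,p[1]/1.5)),.025)))
print(arm.close_job())"
```

```text
[-0.0459 -0.0888]
[ 0.0425 -0.0879]
the job is handed in; nothing more can be done
None
```

The tester is loaded: the crank is wound to its stop, the shutter is up, and the cassette is home in the socket. I handed the job in at about 28 s of the 72 s allowed.

- **Crank:** I gripped the knob from above and led it clockwise about 2.2 turns, from roughly 0.23 rad to 14.0. It stopped firmly there, with 15 N of force and no motion. The camera shows the yellow shutter raised above the deck edge.
- **Cassette:** I used the smaller blue one, about 88 mm square against about 130 mm for the other. I pushed it flat on the bench, first sideways onto the socket's axis, then forward until it stopped solidly (about 13 N, then a little further to seat it).
- **Last checks:**
    - The cassette's rear edge reads 88–89 mm in front of the tester face, against 90 mm expected. That is within the 2 mm calibration.
    - It is square to within about 0.6° and centred to within about 2 mm.
    - The two weights beside its path look untouched in the last pictures; I did not re-measure the other bystanders.
    - The gripper is clear, with no contact force.

No check failed.

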